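Try a slide bar in the stepped slot gauge and bin it

ROBOT

A 6-joint arm with a two-finger parallel gripper is mounted at the origin on a cart in front of the work surface, level with it; the furniture and walls round the work are solid. World frame = base frame: x ahead of the robot, y to its left, z up, the work surface at z = 0. Lengths are in m, angles in rad, forces in N, time in s.
With the tool pointing down it reaches from about 0.375 to 0.9 m from the base axis. Payload 3.1 kg.
Tool frame: the origin (TCP) lies midway between the tips of the shut fingers; the grasp point (between the pads) lies 19 mm behind it (manip.grasp_offset is the distance from the TCP to the grasp point, in m); z points along the fingers, y is the line along which they close (so a half turn about z gives the same grasp; the last joint's range is limited). The gripper opens to 85 mm and grips with 20 to 120 N. Pads are 22 mm wide; open, the fingers measure 114 mm over their backs; the gripper's body (76 mm by 85 mm) begins 54 mm behind the grasp point. The pads swing forward as they close: fully open they stand 13 mm farther back than shut.
Start: joints at [-1.335, 0.527, 1.433, -0, 1.181, -0.178], TCP at [0.252, -0.572, 0.231] pointing down, gripper open.
Joint ranges: [-3.08, 3.08], [-0.75, 2.2], [0.22, 2.44], [-1.43, 4.57], [0, 2.65], [-2.85, 2.85]. Speed limits (rad/s): [2.79, 2.79, 3.14, 3.14, 3.14, 3.14].

INTERFACE

Orientations are given as a unit quaternion [x, y, z, w].
In Python, from station import sensors, cams, order, manip gives the robot as it stands.
- The arm moves only by the tool move_arm, never from a script. Its argument "targets" is a list of rows, each an object of numbers: "dx", "dy", "dz": the shift along the world's x, y, z normalised to -1 to 1, where 1 is 25 mm; "rx", "ry", "rz": the turn, a rotation vector about the world's x, y, z normalised to -1 to 1, where 1 is 30 degrees. A call has exactly 10 rows; each row shifts and turns the commanded pose from where the row before left it; what a row does not reach is not made up. A row lasts 1/8 s, in which the tool goes at most 62.5 mm and 10.7 degrees, less where a joint would pass 70% of its speed; a pose out of reach is approached as far as the arm can. A call with a number of a shift or a turn outside -1 to 1 is refused whole. A call with a gripper value outside its range is refused whole. "claw" is the opening in per cent of the stroke, from 0 (shut) to 100 (fully open), set as the call begins (left out, the last holds). The fingers move at their own pace and stop on an object; "newtons" is the grip in N (left out, the last holds). Time passes only in rows, so rows that do not move let the fingers close, or fill a call up. It gives the time, the measured TCP pose, the force, the opening and the grip force at its end, in the units of the state.
- sensors.sense(): the state, without advancing time (a new reading comes with each control period).
- cams.snapshot(name): name is "side" or "top"; returns the picture (400x640x3 uint8, red, green, blue); there is no depth.
- cams.camera_model(name): a dict with "fx", "fy", "cx", "cy" (pixels), "extrinsics" (4x4, takes a point from world to camera coordinates). Camera axes: x right, y down, z forward; pixel columns grow to the right and rows downward; lengths in m; the calibration is good to about 2 mm. A picture is of the moment at which its call begins. camera_model takes no time and is no camera call.
- order.sign_off(): hands the job in; it is judged then, once.
The state is a dict: "t": time; "q": joint angles; "qd": joint speeds; "tau": joint torques, N m; "tcp_pos": TCP position; "tool_rot": TCP orientation; "force": force on the tool from outside, world axes, zero at the start; "ft_torque": the same for the moment, N m; "finger_gap": opening from 0.0 (shut) to 1.0 (fully open); "gripper_force": force on a finger pad.
Only numpy, scipy, OpenCV 4.12 (cv2) and the standard library are available. Lean on these libraries where they do the work, as an engineer would, in place of code of your own. Each camera call takes 0.05 s, during which the arm holds its last target. There are 200 camera calls.

TASK

Take the slide bar that is next up, the one at the end of the rack beside the little steel post, and try it in the sloping slot gauge: slide its tongue squarely, web down, up the channel until it stops, pressing only gently. If it stops at the step halfway in it is good, so lay it in the card tray; if it stops at the mouth or runs in right to the end wall it is a reject, so lay it in the middle of the round pan. Lay it down flat with the web underneath, as it lay on the rack, and leave the other two bars, the wagon and the paint jars where they are.

Things in the scene. Friction and masses are not known exactly. Their poses are not given: they have to be found in the camera images.
- bar_a: aluminium T bar, 110 x 26 x 28 mm high, 0.13-0.25 kg. Origin: centre of its underside; x along it to the tongue end, z up. x -55..-10 mm: solid head, 26 wide, grip its sides. x -10..55 mm: tongue: flange on top (26 wide, 7 thick, same on all bars), under its middle a web 21 mm high, hidden from above. Bars look alike; a web is right (16.0 mm thick), too thick (19.5) or too thin (12.5)
- bar_b: aluminium T bar, 110 x 26 x 28 mm high, 0.13-0.25 kg. Origin: centre of its underside; x along it to the tongue end, z up. x -55..-10 mm: solid head, 26 wide, grip its sides. x -10..55 mm: tongue: flange on top (26 wide, 7 thick, same on all bars), under its middle a web 21 mm high, hidden from above. Bars look alike; a web is right (16.0 mm thick), too thick (19.5) or too thin (12.5)
- bar_c: aluminium T bar, 110 x 26 x 28 mm high, 0.13-0.25 kg. Origin: centre of its underside; x along it to the tongue end, z up. x -55..-10 mm: solid head, 26 wide, grip its sides. x -10..55 mm: tongue: flange on top (26 wide, 7 thick, same on all bars), under its middle a web 21 mm high, hidden from above. Bars look alike; a web is right (16.0 mm thick), too thick (19.5) or too thin (12.5)
- bar_a_tip (a point): middle of the lower edge of bar_a's tongue end (55 mm from the bar's origin along its x)
- bar_b_tip (a point): middle of the lower edge of bar_b's tongue end (55 mm from the bar's origin along its x)
- bar_c_tip (a point): middle of the lower edge of bar_c's tongue end (55 mm from the bar's origin along its x)
- rack: fixed plywood board, 140 (x) x 200 (y) x 10 mm, origin under its centre. A bar lies web down at each of y = -62, 0, 62 mm, tongues to +x, undersides 10 mm above the bench. 10 mm high ribs between the tongues, none beside the heads; a 12 mm high fence behind the tongue ends. A steel post, 18 mm thick, rising 40 mm from the board at x 45, y -88 mm, marks the next-up end
- next_station (a point): centre of the station at the rack's -y end, by the steel post, on the board's top: the bar nearest to it (origin within 10 mm) is next up
- gauge_stand: fixed stand of the gauge: base plate 120 x 90 x 10 mm and a grey column 50 mm wide; origin under it on the bench
- gauge_channel: steel slot gauge on the stand: straight channel, open on top and at its low front end, rising at 25 deg away from the robot. Origin: middle of its floor at the mouth, 125 mm above the bench; x up the channel (the way to push), y across, z square to the floor. Inner width 17.8 mm up to x = 25, mouth corners rounded 5 mm. Jaws are 17 mm high, so a bar's flange passes over them
- gauge_step (a point): middle of the channel floor at the step, x = 25 mm: beyond it the inner width is 14.2 mm (step corners rounded 2 mm). A right bar's tip stops here (25 to 27 mm), a too thick one at the mouth (0 to 5 mm). A bar 0.8 mm or more off the middle may catch a corner too early: shift it sideways and try again before judging
- gauge_end (a point): middle of the channel floor at the end wall, x = 50 mm (wall 17 mm high), where a too thin bar's tip stops
- card_tray: fixed shallow yellow card tray for good bars, 190 (x) x 137 (y) x 28 mm high, walls 2 mm, floor 2 mm thick; origin under its centre, x along its long side
- round_pan: fixed round steel pan for rejects, 152 mm across and 24 mm high, walls 4 mm, flat floor 4 mm thick and 128 mm across; origin under its centre
- wagon_red: bystander: red-brown model goods wagon, 28 x 126 x 34 mm, loose, right of the gauge; origin under its centre
- jar_blue: bystander: small paint jar, 26 mm across, 34 mm high, white cap, loose, on the right; origin under its centre
- jar_dark: bystander: small paint jar, 26 mm across, 34 mm high, black cap, loose, left of the gauge; origin under its centre
Mind the look-alikes: they are no part of the job. Leave any black look-alike of the bar_b alone.

How it is judged:
On the way:
1. the bar, square in the gauge channel, meets with over 1 N what stops it: the mouth for a too thick bar, the step for a right one, the end wall for a too thin one (((x of bar_a_tip in the frame of gauge_channel between 0.021 and 0.031 m and y of bar_a_tip in the frame of gauge_channel between -0.008 and 0.008 m and z of bar_a_tip in the frame of gauge_channel between -0.004 and 0.014 m and angle between the x axis of bar_a and the x axis of gauge_channel, either way round below 0.14 rad and contact force between bar_a and gauge_stand above 1 N) or (x of bar_b_tip in the frame of gauge_channel between -0.003 and 0.01 m and y of bar_b_tip in the frame of gauge_channel between -0.008 and 0.008 m and z of bar_b_tip in the frame of gauge_channel between -0.004 and 0.014 m and angle between the x axis of bar_b and the x axis of gauge_channel, either way round below 0.14 rad and contact force between bar_b and gauge_stand above 1 N) or (x of bar_c_tip in the frame of gauge_channel between 0.045 and 0.055 m and y of bar_c_tip in the frame of gauge_channel between -0.008 and 0.008 m and z of bar_c_tip in the frame of gauge_channel between -0.004 and 0.014 m and angle between the x axis of bar_c and the x axis of gauge_channel, either way round below 0.14 rad and contact force between bar_c and gauge_stand above 1 N))).
At the end, for the whole second after the job is handed in: the next-up bar lies released, still, flat, web down (underside under 12 mm, tilt under 7 deg): a right one in the card tray (origin within 60 mm along, 55 mm across of its centre), another in the round pan (within 30 mm of its centre); the other two bars are within 15 mm of where they were (((x of bar_a in the frame of card_tray between -0.06 and 0.06 m and y of bar_a in the frame of card_tray between -0.055 and 0.055 m and height (world z) of bar_a below 0.012 m and angle between bar_a's own z axis and vertical below 0.12 rad and linear speed of bar_a below 0.02 m/s and distance of each of bar_b, bar_c from where it was at the start of the episode below 0.015 m and horizontal distance between each of bar_b, bar_c and next_station above 0.03 m) or (horizontal distance between bar_b and round_pan below 0.03 m and height (world z) of bar_b below 0.012 m and angle between bar_b's own z axis and vertical below 0.12 rad and linear speed of bar_b below 0.02 m/s and distance of each of bar_a, bar_c from where it was at the start of the episode below 0.015 m and horizontal distance between each of bar_a, bar_c and next_station above 0.03 m) or (horizontal distance between bar_c and round_pan below 0.03 m and height (world z) of bar_c below 0.012 m and angle between bar_c's own z axis and vertical below 0.12 rad and linear speed of bar_c below 0.02 m/s and distance of each of bar_a, bar_b from where it was at the start of the episode below 0.015 m and horizontal distance between each of bar_a, bar_b and next_station above 0.03 m))); the robot touches nothing.
It fails at once if a bar is pressed against the gauge with more than 40 N (contact force between any of bar_a, bar_b, bar_c and gauge_stand above 40 N).
It fails at once if the wagon or a paint jar is moved more than 30 mm (distance of any of wagon_red, jar_blue, jar_dark from where it was at the start of the episode above 0.03 m).
It also fails if it takes over 48 s, if anything falls off the work surface, if the arm or the gripper's body presses on something with over 40 N, if the wrist force passes 120 N, or if a joint passes its speed limit or range.

## Working session

There is one attempt and no reset: what is moved stays moved. The work goes in short steps, Python scripts to look and compute and a tool call to move; the robot and the scene stay as the last step left them, time stands still between calls to the robot, and variables do not carry over. Pictures are saved under pics/ and viewed, at most 10 in all, crops included, and the job is handed in when it is done.

Besides the shell and the picture viewer there is one more tool, called after "Call:" by a JSON object that holds its "fn" and its "kwargs", one argument or row to a line. move_arm: Moves the arm, as the interface text tells. Scaled input: -1 to 1 covers 25 mm each way for a shift and 30 degrees each way for a turn. Its arguments: {"type":"object","properties":{"targets":{"type":"array"},"claw":{"type":"number"},"newtons":{"type":"number"}},"required":["targets"]}

```bash
mkdir -p pics
python3 - <<'E'
from station import sensors, cams, order, manip
import cv2,numpy as np
s=sensors.sense();print(s)
print(manip.grasp_offset)
for n in("top","side"):
    im=cams.snapshot(n);cv2.imwrite(f"pics/{n}0.png",im[:,:,::-1]);print(n,{k:np.round(v,4).tolist() for k,v in cams.camera_model(n).items()})
E
```

```text
{'t': 0.0, 'q': array([-1.33449314e+00,  5.28472610e-01,  1.43391709e+00,  7.79665815e-06,
        1.18140209e+00, -1.78501573e-01]), 'qd': array([-0.00115001, -0.00049917,  0.00122416, -0.00083917, -0.00164593,
        0.00053274]), 'tau': array([-2.24019145e-04, -4.42354274e+01, -1.78027654e+01, -3.25692408e-04,
        8.40723136e-03,  1.24085094e-06]), 'tcp_pos': array([ 0.25173769, -0.57126858,  0.23032496]), 'tool_rot': array([ 9.78568828e-01,  2.05917069e-01, -2.81705655e-05, -1.09921129e-03]), 'force': array([ 0.31766819, -0.23692923,  0.28160508]), 'ft_torque': array([-0.04373383, -0.05979477, -0.02223151]), 'gripper_force': 0.0, 'finger_gap': 0.999826023842929}
0.0187
top {'fx': 483.5541, 'fy': 483.5541, 'cx': 326.0663, 'cy': 200.7745, 'extrinsics': [[-0.0166, -0.9999, -0.0029, -0.0052], [-0.9984, 0.0168, -0.0545, 0.6083], [0.0546, 0.002, -0.9985, 1.4211], [0.0, 0.0, 0.0, 1.0]]}
side {'fx': 411.3298, 'fy': 411.3298, 'cx': 321.5048, 'cy': 202.8967, 'extrinsics': [[0.9974, -0.0727, 0.0003, -0.616], [-0.0363, -0.502, -0.8641, 0.1073], [0.063, 0.8618, -0.5033, 1.4399], [0.0, 0.0, 0.0, 1.0]]}
```

View pics/top0.png

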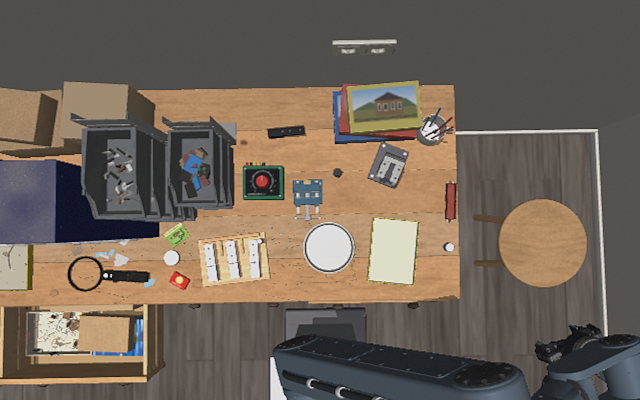

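View pics/side0.png

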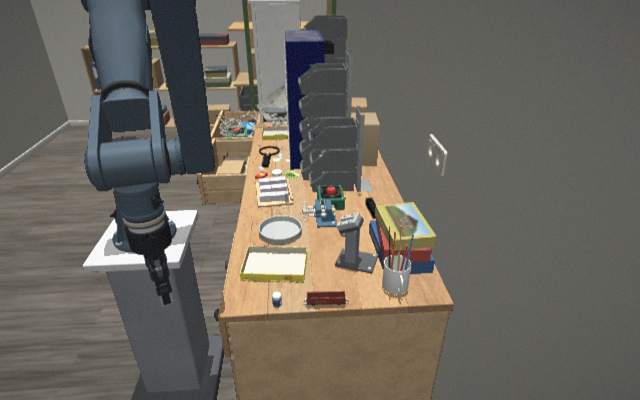

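The top view shows the rack with three bars at about (235,260), the gauge at (388,165), the card tray at (393,250), the round pan at (328,247), and a black object at (286,131). I'll enlarge the rack and the gauge to find the post.

Run:
```python
import cv2,numpy as np
im=cv2.imread("pics/top0.png")
a=cv2.resize(im[225:295,190:280],None,fx=8,fy=8,interpolation=cv2.INTER_CUBIC)[:, :]
b=cv2.resize(im[135:195,360:420],None,fx=8,fy=8,interpolation=cv2.INTER_CUBIC)
cv2.imwrite("pics/rack.png",a);cv2.imwrite("pics/gauge.png",b)
```

```text
(no output)
```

View pics/rack.png

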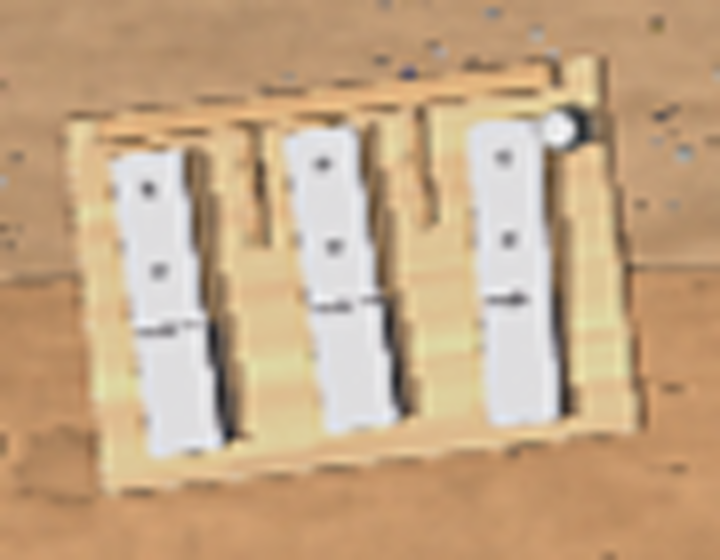

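View pics/gauge.png

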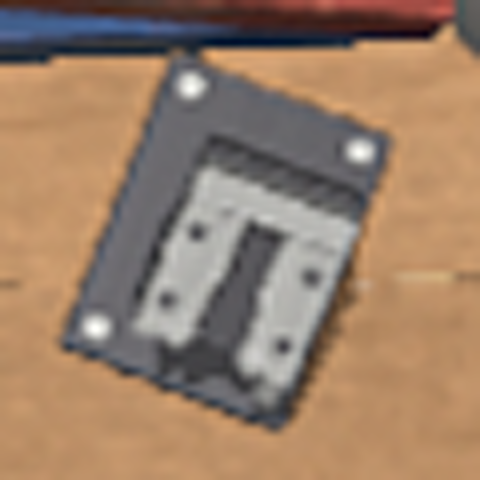

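The post is at crop (562,128), which is image (260,241). The candidates are the bars at image (207,262), (233,260) and (254,259), plus the black object at (286,131). The rightmost bar, at (254,259), lies beside the post, so it is the next-up bar. In the gauge crop the mouth is at about (220,350) and the end wall at about (265,230). Next I'll measure.

```bash
cat > h.py <<'E'
import cv2,numpy as np
from scipy.optimize import minimize
from station import cams
M=cams.camera_model("top");E=np.array(M["extrinsics"])
def proj(P):
    c=np.atleast_2d(P)@E[:3,:3].T+E[:3,3]
    return c[:,:2]/c[:,2:]*M["fx"]+[M["cx"],M["cy"]]
def back(uv,z):
    d=np.c_[(np.atleast_2d(uv)-[M["cx"],M["cy"]])/M["fx"],np.ones(len(np.atleast_2d(uv)))]@E[:3,:3]
    C=-E[:3,:3].T@E[:3,3]
    return C+d*((z-C[2])/d[:,2])[:,None]
def frame(x,y,z,yaw,pitch=0):
    c,s=np.cos(yaw),np.sin(yaw);cp,sp=np.cos(pitch),np.sin(pitch)
    R=np.array([[c*cp,-s,-c*sp],[s*cp,c,-s*sp],[sp,0,cp]])
    return R,np.array([x,y,z])
def cover(polys,box,S=8):
    # antialiased coverage of polygons (uv) in box u0,v0,u1,v1
    u0,v0,u1,v1=box;m=np.zeros(((v1-v0)*S,(u1-u0)*S),np.uint8)
    for p in polys:
        cv2.fillPoly(m,[np.round(((p-[u0-.5,v0-.5])*S-.5)*16).astype(np.int32)],255,shift=4)
    return cv2.resize(m,(u1-u0,v1-v0),interpolation=cv2.INTER_AREA)/255.
def fit(gray,polyf,p0,steps,box,wpolyf=None):
    u0,v0,u1,v1=box;g=gray[v0:v1,u0:u1].astype(float)
    def cost(p):
        c=cover(polyf(p),box);w=np.ones_like(g) if wpolyf is None else wpolyf
        A=np.c_[c.ravel(),np.ones(c.size)]*np.sqrt(w.ravel())[:,None];b=g.ravel()*np.sqrt(w.ravel())
        x,_,_,_=np.linalg.lstsq(A,b,rcond=None);r=np.abs(A@x-b)
        return np.minimum(r,60).__pow__(2).mean()
    p0=np.array(p0,float);sim=np.vstack([p0]+[p0+np.eye(len(p0))[i]*steps[i] for i in range(len(p0))])
    for k in range(3):
        r=minimize(cost,p0,method="Nelder-Mead",options=dict(initial_simplex=sim,maxiter=600,xatol=1e-5,fatol=1e-3))
        p0=r.x;sim=np.vstack([p0]+[p0+np.eye(len(p0))[i]*steps[i]*.5 for i in range(len(p0))])
    return p0,np.sqrt(r.fun)
E
python3 - <<'E'
from h import *
im=cv2.imread("pics/top0.png");g=cv2.cvtColor(im,cv2.COLOR_BGR2GRAY)
c2=lambda u,v,ox,oy:np.array([(u+.5)/8-.5+ox,(v+.5)/8-.5+oy])
# bar: fit on saturation-like: min channel
mn=im.min(2)
c=back(c2(514,272,190,225),.038)[0]
def bp(p):
    R,t=frame(p[0],p[1],.038,p[2]);return [proj(np.array([[-.055,-.013,0],[.055,-.013,0],[.055,.013,0],[-.055,.013,0]])@R.T+t)]
w=cover([proj(np.array([[c[0]+a*.07,c[1]+b*.02,.038] for a,b in((-1,-1),(1,-1),(1,1),(-1,1))]))],(245,232,270,288))
p,e=fit(mn,bp,[c[0],c[1],.06],[.004,.004,.05],(245,235,261,284));print("bar",p,np.degrees(p[2]),e)
# gauge
pts=np.array([c2(*q,360,135) for q in((180,58),(390,130),(280,430),(65,345))])
B=back(pts,.010);print("base",B[:,:2].round(4).tolist(),np.linalg.norm(np.roll(B,-1,0)-B,axis=1),"ctr",B.mean(0))
ax=(B[0]+B[1]-B[2]-B[3]);print("yaw",np.degrees(np.arctan2(ax[1],ax[0])))
yaw0=np.arctan2(ax[1],ax[0])
m=back(c2(220,345,360,135),.14)[0]
def gp(p):
    x,y,yaw,W,L=p;R,t=frame(x,y,.125,yaw,np.radians(25));r=.005
    th=np.linspace(0,np.pi/2,5)
    q=[(0,W)]+[(r-r*np.cos(a),.0089+r-r*np.sin(a)) for a in th]
    q=[(0,W)]+[(r*(1-np.cos(a)),.0089+r*(1-np.sin(a))) for a in th]+[(.025,.0089),(.025,.0071),(.05,.0071)]
    q=q+[(a,-b) for a,b in q[::-1]]+[(L,-W),(L,W)]
    return [proj(np.c_[np.array(q),np.full(len(q),.017)]@R.T+t)]
box=(374,153,408,187)
p,e=fit(g,gp,[m[0],m[1],yaw0,.025,.058],[.004,.004,.05,.003,.004],box);print("gauge",p,np.degrees(p[2]),e)
v=im[135:195,360:420].copy();v=cv2.resize(v,None,fx=8,fy=8,interpolation=cv2.INTER_CUBIC)
cv2.polylines(v,[np.round((gp(p)[0]-[360,135]+.5)*8-.5).astype(int)],True,(0,0,255),1);cv2.imwrite("pics/gfit.png",v)
for n,z,pts in(("tray",.028,[(372,218),(417,221),(413,285),(368,282)]),("pan",.024,[(303,247),(354,247),(329,221),(329,273)])):
    B=back(np.array(pts,float),z);print(n,B[:,:2].round(3).tolist(),B.mean(0))
E
```

```text
bar [0.44196227 0.19853179 0.05763739] 3.302379078259908 23.637608610277823
base [[0.7832, -0.1866], [0.7546, -0.2647], [0.6424, -0.2207], [0.6756, -0.1411]] [0.08321114 0.12050893 0.08630159 0.11675331] ctr [ 0.71395133 -0.20329786  0.01      ]
yaw -22.166387033598337
gauge [ 0.6643924  -0.18205409 -0.39423994  0.02759847  0.06125155] -22.588284821255264 26.434667292677187
tray [[0.555, -0.15], [0.543, -0.282], [0.357, -0.265], [0.368, -0.134]] [ 0.45570418 -0.20765263  0.028     ]
pan [[0.473, 0.055], [0.47, -0.095], [0.548, -0.023], [0.395, -0.02]] [ 0.4715452 -0.0210106  0.024    ]
```

View pics/gfit.png

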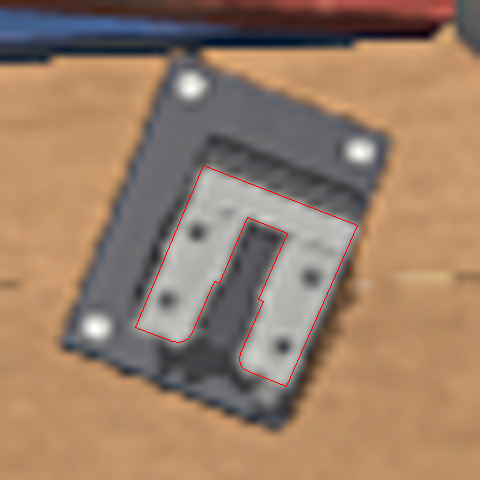

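The bar's pose is clear and its size agrees. The gauge fit matches the jaw outline closely, and the base plate centre confirms the axis. Next I'll move to above the bar's head.

Call:
{"fn": "move_arm", "kwargs": {
  "targets": [
    {"dx":0.8,"dy":1,"rz":-0.068},
    {"dx":0.8,"dy":1,"rz":-0.068},
    {"dx":0.8,"dy":1,"rz":-0.068},
    {"dx":0.8,"dy":1,"rz":-0.068},
    {"dx":0.8,"dy":1,"rz":-0.068},
    {"dx":0.8,"dy":1,"rz":-0.068},
    {"dx":0.8,"dy":1,"rz":-0.068},
    {"dx":0.8,"dy":1,"rz":-0.068},
    {"dx":0.8,"dy":1,"rz":-0.068},
    {"dx":0.8,"dy":1,"rz":-0.068}
  ],
  "claw": 50,
  "newtons": 60
}}

```text
schema error: expected keys dx, dy, dz, rx, ry, rz
```

Call:
{"fn": "move_arm", "kwargs": {
  "targets": [
    {"dy":1,"dz":-0.2},
    {"dy":1,"dz":-0.2},
    {"dy":1,"dz":-0.2},
    {"dy":1,"dz":-0.2},
    {"dy":1,"dz":-0.2},
    {"dy":1,"dz":-0.2},
    {"dy":1,"dz":-0.2},
    {"dy":1,"dz":-0.2},
    {"dy":1,"dz":-0.2},
    {"dy":1,"dz":-0.2}
  ]
}}

```text
schema error: expected keys dx, dy, dz, rx, ry, rz
```

Call:
{"fn": "move_arm", "kwargs": {
  "targets": [
    {"dx":-0.17,"dy":1,"dz":-0.3},
    {"dx":-0.17,"dy":1,"dz":-0.3},
    {"dx":-0.17,"dy":1,"dz":-0.3},
    {"dx":-0.17,"dy":1,"dz":-0.3},
    {"dx":-0.17,"dy":1,"dz":-0.3},
    {"dx":-0.17,"dy":1,"dz":-0.3},
    {"dx":-0.17,"dy":1,"dz":-0.3},
    {"dx":-0.17,"dy":1,"dz":-0.3},
    {"dx":-0.17,"dy":1,"dz":-0.3},
    {"dy":0.7,"dz":-0.3}
  ]
}}

```text
schema error: expected keys dx, dy, dz, rx, ry, rz
```

Call:
{"fn": "move_arm", "kwargs": {
  "targets": [
    {"dx":0.8,"dy":1,"dz":0,"rx":0,"ry":0,"rz":-0.068},
    {"dx":0.8,"dy":1,"dz":0,"rx":0,"ry":0,"rz":-0.068},
    {"dx":0.8,"dy":1,"dz":0,"rx":0,"ry":0,"rz":-0.068},
    {"dx":0.8,"dy":1,"dz":0,"rx":0,"ry":0,"rz":-0.068},
    {"dx":0.8,"dy":1,"dz":0,"rx":0,"ry":0,"rz":-0.068},
    {"dx":0.8,"dy":1,"dz":0,"rx":0,"ry":0,"rz":-0.068},
    {"dx":0.8,"dy":1,"dz":0,"rx":0,"ry":0,"rz":-0.068},
    {"dx":0.8,"dy":1,"dz":0,"rx":0,"ry":0,"rz":-0.068},
    {"dx":0.8,"dy":1,"dz":0,"rx":0,"ry":0,"rz":-0.068},
    {"dx":0.8,"dy":1,"dz":0,"rx":0,"ry":0,"rz":-0.068}
  ],
  "claw": 50,
  "newtons": 60
}}

```text
t: 1.35
tcp_pos: [0.4523, -0.3208, 0.2309]
tool_rot: [1.0, 0.029, -0.0, -0.0]
force: [0.5, 0.5, -0.1]
finger_gap: 0.497
gripper_force: 0.0
```

Call:
{"fn": "move_arm", "kwargs": {
  "targets": [
    {"dx":0,"dy":1,"dz":-0.2,"rx":0,"ry":0,"rz":0},
    {"dx":0,"dy":1,"dz":-0.2,"rx":0,"ry":0,"rz":0},
    {"dx":0,"dy":1,"dz":-0.2,"rx":0,"ry":0,"rz":0},
    {"dx":0,"dy":1,"dz":-0.2,"rx":0,"ry":0,"rz":0},
    {"dx":0,"dy":1,"dz":-0.2,"rx":0,"ry":0,"rz":0},
    {"dx":0,"dy":1,"dz":-0.2,"rx":0,"ry":0,"rz":0},
    {"dx":0,"dy":1,"dz":-0.2,"rx":0,"ry":0,"rz":0},
    {"dx":0,"dy":1,"dz":-0.2,"rx":0,"ry":0,"rz":0},
    {"dx":0,"dy":1,"dz":-0.2,"rx":0,"ry":0,"rz":0},
    {"dx":0,"dy":1,"dz":-0.2,"rx":0,"ry":0,"rz":0}
  ]
}}

```text
t: 2.6
tcp_pos: [0.4514, -0.0707, 0.1811]
tool_rot: [1.0, 0.029, -0.0, -0.0]
force: [0.0, 0.2, 0.1]
finger_gap: 0.503
gripper_force: 0.0
```

Call:
{"fn": "move_arm", "kwargs": {
  "targets": [
    {"dx":-0.17,"dy":1,"dz":-0.3,"rx":0,"ry":0,"rz":0},
    {"dx":-0.17,"dy":1,"dz":-0.3,"rx":0,"ry":0,"rz":0},
    {"dx":-0.17,"dy":1,"dz":-0.3,"rx":0,"ry":0,"rz":0},
    {"dx":-0.17,"dy":1,"dz":-0.3,"rx":0,"ry":0,"rz":0},
    {"dx":-0.17,"dy":1,"dz":-0.3,"rx":0,"ry":0,"rz":0},
    {"dx":-0.17,"dy":1,"dz":-0.3,"rx":0,"ry":0,"rz":0},
    {"dx":-0.17,"dy":1,"dz":-0.3,"rx":0,"ry":0,"rz":0},
    {"dx":-0.17,"dy":1,"dz":-0.3,"rx":0,"ry":0,"rz":0},
    {"dx":-0.17,"dy":1,"dz":-0.3,"rx":0,"ry":0,"rz":0},
    {"dx":0,"dy":0.7,"dz":-0.3,"rx":0,"ry":0,"rz":0}
  ]
}}

```text
t: 3.85
tcp_pos: [0.4126, 0.1717, 0.1061]
tool_rot: [1.0, 0.03, -0.0, -0.0]
force: [0.0, -0.3, -0.0]
finger_gap: 0.496
gripper_force: 0.0
```

Call:
{"fn": "move_arm", "kwargs": {
  "targets": [
    {"dx":-0.1,"dy":0.5,"dz":-0.1,"rx":0,"ry":0,"rz":0},
    {"dx":0,"dy":0.5,"dz":-0.2,"rx":0,"ry":0,"rz":0},
    {"dx":0,"dy":0,"dz":-0.5,"rx":0,"ry":0,"rz":0},
    {"dx":0,"dy":0,"dz":-0.5,"rx":0,"ry":0,"rz":0},
    {"dx":0,"dy":0,"dz":-0.5,"rx":0,"ry":0,"rz":0},
    {"dx":0,"dy":0,"dz":-0.5,"rx":0,"ry":0,"rz":0},
    {"dx":0,"dy":0,"dz":-0.5,"rx":0,"ry":0,"rz":0},
    {"dx":0,"dy":0,"dz":-0.5,"rx":0,"ry":0,"rz":0},
    {"dx":0,"dy":0,"dz":-0.3,"rx":0,"ry":0,"rz":0},
    {"dx":0,"dy":0,"dz":-0.16,"rx":0,"ry":0,"rz":0}
  ]
}}

```text
t: 5.1
tcp_pos: [0.411, 0.1955, 0.0118]
tool_rot: [1.0, 0.029, -0.0, 0.0]
force: [-0.7, 0.1, -0.0]
finger_gap: 0.501
gripper_force: 0.0
```

Call:
{"fn": "move_arm", "kwargs": {
  "targets": [
    {"dx":0,"dy":0,"dz":0,"rx":0,"ry":0,"rz":0},
    {"dx":0,"dy":0,"dz":0,"rx":0,"ry":0,"rz":0},
    {"dx":0,"dy":0,"dz":0,"rx":0,"ry":0,"rz":0},
    {"dx":0,"dy":0,"dz":0,"rx":0,"ry":0,"rz":0},
    {"dx":0,"dy":0,"dz":0,"rx":0,"ry":0,"rz":0},
    {"dx":0,"dy":0,"dz":0,"rx":0,"ry":0,"rz":0},
    {"dx":0,"dy":0,"dz":0,"rx":0,"ry":0,"rz":0},
    {"dx":0,"dy":0,"dz":0,"rx":0,"ry":0,"rz":0},
    {"dx":0,"dy":0,"dz":0,"rx":0,"ry":0,"rz":0},
    {"dx":0,"dy":0,"dz":0,"rx":0,"ry":0,"rz":0}
  ],
  "claw": 0,
  "newtons": 60
}}

```text
t: 6.35
tcp_pos: [0.4111, 0.1955, 0.0124]
tool_rot: [1.0, 0.029, 0.0, -0.0]
force: [0.3, 0.4, 0.7]
finger_gap: 0.296
gripper_force: 59.3
```

Call:
{"fn": "move_arm", "kwargs": {
  "targets": [
    {"dx":0,"dy":0,"dz":0.4,"rx":0,"ry":0,"rz":0},
    {"dx":0,"dy":0,"dz":1,"rx":0,"ry":0,"rz":0},
    {"dx":0,"dy":0,"dz":1,"rx":0,"ry":0,"rz":0},
    {"dx":0,"dy":0,"dz":1,"rx":0,"ry":0,"rz":0},
    {"dx":0.35,"dy":-0.8,"dz":0.4,"rx":0,"ry":0,"rz":-0.143},
    {"dx":0.35,"dy":-0.8,"dz":0.4,"rx":0,"ry":0,"rz":-0.143},
    {"dx":0.35,"dy":-0.8,"dz":0.4,"rx":0,"ry":0,"rz":-0.143},
    {"dx":0.35,"dy":-0.8,"dz":0.4,"rx":0,"ry":0,"rz":-0.143},
    {"dx":0.35,"dy":-0.8,"dz":0.4,"rx":0,"ry":0,"rz":-0.143},
    {"dx":0.35,"dy":-0.8,"dz":0.4,"rx":0,"ry":0,"rz":-0.143}
  ]
}}

```text
t: 7.6
tcp_pos: [0.4634, 0.0748, 0.158]
tool_rot: [0.981, -0.195, -0.0, 0.0]
force: [-0.0, -0.1, -2.2]
finger_gap: 0.292
gripper_force: 59.3
```

Call:
{"fn": "move_arm", "kwargs": {
  "targets": [
    {"dx":0.42,"dy":-0.87,"dz":-0.1,"rx":-0.032,"ry":-0.077,"rz":0},
    {"dx":0.42,"dy":-0.87,"dz":-0.1,"rx":-0.032,"ry":-0.077,"rz":0},
    {"dx":0.42,"dy":-0.87,"dz":-0.1,"rx":-0.032,"ry":-0.077,"rz":0},
    {"dx":0.42,"dy":-0.87,"dz":-0.1,"rx":-0.032,"ry":-0.077,"rz":0},
    {"dx":0.42,"dy":-0.87,"dz":-0.1,"rx":-0.032,"ry":-0.077,"rz":0},
    {"dx":0.42,"dy":-0.87,"dz":-0.1,"rx":-0.032,"ry":-0.077,"rz":0},
    {"dx":0.42,"dy":-0.87,"dz":-0.1,"rx":-0.032,"ry":-0.077,"rz":0},
    {"dx":0.42,"dy":-0.87,"dz":-0.1,"rx":-0.032,"ry":-0.077,"rz":0},
    {"dx":0.42,"dy":-0.87,"dz":-0.1,"rx":-0.032,"ry":-0.077,"rz":0},
    {"dx":0.42,"dy":-0.87,"dz":-0.1,"rx":-0.032,"ry":-0.077,"rz":0}
  ]
}}

```text
t: 8.85
tcp_pos: [0.5681, -0.1423, 0.1323]
tool_rot: [0.958, -0.189, 0.212, 0.043]
force: [-0.5, -0.2, -2.8]
finger_gap: 0.293
gripper_force: 59.2
```

Run:
```python
from h import *
from station import sensors
from scipy.spatial.transform import Rotation as Ro
s=sensors.sense();im=cams.snapshot("top")[:,:,::-1].copy();sd=cams.snapshot("side")[:,:,::-1].copy()
R=Ro.from_quat(s["tool_rot"]).as_matrix();t=s["tcp_pos"]
G,O=frame(.6644,-.1821,.125,np.radians(-22.5),np.radians(25))
Rb=np.c_[R[:,0],-R[:,1],-R[:,2]]
print("euler of bar in gauge",Ro.from_matrix(G.T@Rb).as_euler("xyz",degrees=True))
print("tip in gauge",G.T@(t+Rb@[.086,0,-.0024]-O)*1000)
q=np.array([[.0,-.013],[.055,-.013],[.055,.013],[.0,.013]])
def poly(p): # p: origin x rel tcp, lateral, yaw
    c,sn=np.cos(p[2]),np.sin(p[2]);a=np.c_[q@np.array([[c,sn],[-sn,c]])+[p[0],p[1]],np.full(4,.0256)]
    return [proj(a@Rb.T+t)]
p0=[.031,0,0];uv=poly(p0)[0];print(uv)
lo=np.floor(uv.min(0)-3).astype(int);hi=np.ceil(uv.max(0)+4).astype(int)
v=cv2.resize(im[lo[1]-15:hi[1]+25,lo[0]-30:hi[0]+30],None,fx=7,fy=7,interpolation=cv2.INTER_CUBIC)
cv2.polylines(v,[np.round((uv-[lo[0]-30,lo[1]-15]+.5)*7-.5).astype(int)],True,(0,0,255),1)
M2=cams.camera_model("side");np.save("tmp.npy",sd)
w=cv2.resize(sd[205:275,310:400],None,fx=6,fy=6,interpolation=cv2.INTER_CUBIC)
h=max(v.shape[0],w.shape[0]);pad=lambda a:cv2.copyMakeBorder(a,0,h-a.shape[0],0,0,cv2.BORDER_CONSTANT)
o=np.hstack([pad(v),pad(w)]);k=min(1,800/o.shape[1],600/o.shape[0]);cv2.imwrite("pics/pre.png",cv2.resize(o,None,fx=k,fy=k));cv2.imwrite("pics/pretop.png",im);print(o.shape,v.shape,k,lo,hi)
```

```text
euler of bar in gauge [-0.03056168 -0.00288969  0.14049977]
tip in gauge [-5.27750329  0.1016003  48.27587447]
[[380.8804013  207.62803729]
 [388.71371461 189.5143898 ]
 [379.42290486 185.89279797]
 [371.74337021 204.05604663]]
(490, 1135, 3) (490, 595, 3) 0.7048458149779736 [368 182] [393 212]
```

View pics/pre.png

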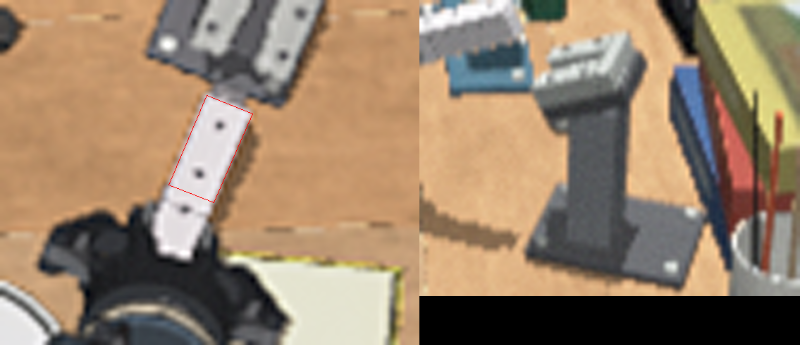

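The predicted tongue outline lies on the bar, with its tip at about view (230,103), and the gauge mouth is directly ahead of it. I'll refine this numerically.

```bash
cat > held.py <<'E'
from h import *
from station import sensors
from scipy.spatial.transform import Rotation as Ro
G,O=frame(.6644,-.1821,.125,np.radians(-22.5),np.radians(25))
def held(im):
    s=sensors.sense();R=Ro.from_quat(s["tool_rot"]).as_matrix();t=s["tcp_pos"];Rb=np.c_[R[:,0],-R[:,1],-R[:,2]]
    q=np.array([[-.002,-.013],[.055,-.013],[.055,.013],[-.002,.013]])
    def poly(p):
        c,sn=np.cos(p[2]),np.sin(p[2]);a=np.c_[q@np.array([[c,sn],[-sn,c]])+[p[0],p[1]],np.full(4,.0256)]
        return [proj(a@Rb.T+t)]
    uv=poly([.031,0,0])[0];lo=np.floor(uv.min(0)-3).astype(int);hi=np.ceil(uv.max(0)+4).astype(int);box=(lo[0],lo[1],hi[0],hi[1])
    ex=[proj((np.array([[a-.004*(i in(0,3)),b*1.5,.0256]])+[.031,0,0])@Rb.T+t)[0] for i,(a,b) in enumerate(q+np.array([[.006,0],[.01,0],[.01,0],[.006,0]]))]
    w=cover([np.array(ex)],box)
    p,e=fit(im.min(2),poly,[.031,0,0],[.002,.002,.03],box,w+1e-6)
    return p,e
E
python3 - <<'E'
from held import *
p,e=held(cv2.imread("pics/pretop.png"));print(p*[1000,1000,57.3],e)
E
```

```text
[31.53090367  1.5058935   0.43414867] 12.27665742643334
```

Call:
{"fn": "move_arm", "kwargs": {
  "targets": [
    {"dx":-0.345,"dy":0.115,"dz":-0.17,"rx":0,"ry":0,"rz":0},
    {"dx":-0.345,"dy":0.115,"dz":-0.17,"rx":0,"ry":0,"rz":0},
    {"dx":0.14,"dy":-0.058,"dz":-0.324,"rx":0,"ry":0,"rz":0},
    {"dx":0.14,"dy":-0.058,"dz":-0.324,"rx":0,"ry":0,"rz":0},
    {"dx":0.14,"dy":-0.058,"dz":-0.324,"rx":0,"ry":0,"rz":0},
    {"dx":0.14,"dy":-0.058,"dz":-0.324,"rx":0,"ry":0,"rz":0},
    {"dx":0.14,"dy":-0.058,"dz":-0.324,"rx":0,"ry":0,"rz":0},
    {"dx":0.167,"dy":-0.069,"dz":0.085,"rx":0,"ry":0,"rz":0},
    {"dx":0.167,"dy":-0.069,"dz":0.085,"rx":0,"ry":0,"rz":0},
    {"dx":0.167,"dy":-0.069,"dz":0.085,"rx":0,"ry":0,"rz":0}
  ]
}}

```text
t: 10.2
tcp_pos: [0.582, -0.1489, 0.0903]
tool_rot: [0.958, -0.189, 0.213, 0.043]
force: [-0.1, 0.2, -3.1]
finger_gap: 0.292
gripper_force: 59.3
```

```bash
cat > tip.py <<'E'
from held import *
def tip():
    s=sensors.sense();R=Ro.from_quat(s["tool_rot"]).as_matrix();Rb=np.c_[R[:,0],-R[:,1],-R[:,2]]
    print("t",s["t"],"tip mm",(G.T@(s["tcp_pos"]+Rb@[.086,0,-.0024]-O)*1000).round(2),"F gauge",(G.T@s["force"]).round(2),"gap",s["finger_gap"],"T",s["ft_torque"].round(2))
tip()
E
python3 tip.py
```

```text
t 10.2 tip mm [-9.16 -0.68  3.8 ] F gauge [-1.44  0.19 -2.71] gap 0.29170443390584866 T [ 0.18  0.41 -0.06]
```

Call:
{"fn": "move_arm", "kwargs": {
  "targets": [
    {"dx":0.038,"dy":-0.033,"dz":0.022,"rx":0,"ry":0,"rz":0},
    {"dx":0.044,"dy":-0.018,"dz":0.022,"rx":0,"ry":0,"rz":0},
    {"dx":0.044,"dy":-0.018,"dz":0.022,"rx":0,"ry":0,"rz":0},
    {"dx":0.044,"dy":-0.018,"dz":0.022,"rx":0,"ry":0,"rz":0},
    {"dx":0.044,"dy":-0.018,"dz":0.022,"rx":0,"ry":0,"rz":0},
    {"dx":0.044,"dy":-0.018,"dz":0.022,"rx":0,"ry":0,"rz":0},
    {"dx":0.044,"dy":-0.018,"dz":0.022,"rx":0,"ry":0,"rz":0},
    {"dx":0.044,"dy":-0.018,"dz":0.022,"rx":0,"ry":0,"rz":0},
    {"dx":0.044,"dy":-0.018,"dz":0.022,"rx":0,"ry":0,"rz":0},
    {"dx":0.044,"dy":-0.018,"dz":0.022,"rx":0,"ry":0,"rz":0}
  ],
  "newtons": 25
}}

```text
t: 11.45
tcp_pos: [0.5912, -0.1529, 0.0946]
tool_rot: [0.958, -0.189, 0.211, 0.042]
force: [-3.3, 1.6, -2.5]
finger_gap: 0.291
gripper_force: 59.3
```

```bash
python3 tip.py
```

```text
t 11.45 tip mm [ 1.73 -0.76  3.1 ] F gauge [-4.35  0.19 -0.75] gap 0.29106639231656367 T [ 0.26  0.77 -0.02]
```

It stopped at a tip x of about 2 mm with almost no side force. That is what the geometry gives for a 19.5 mm web on both rounded corners. Before judging, I'll back off and retry shifted +1 mm, then −1 mm.

Call:
{"fn": "move_arm", "kwargs": {
  "targets": [
    {"dx":-0.067,"dy":0.028,"dz":-0.034,"rx":0,"ry":0,"rz":0},
    {"dx":-0.067,"dy":0.028,"dz":-0.034,"rx":0,"ry":0,"rz":0},
    {"dx":0.0153,"dy":0.037,"dz":0,"rx":0,"ry":0,"rz":0},
    {"dx":0.0335,"dy":-0.0139,"dz":0.0169,"rx":0,"ry":0,"rz":0},
    {"dx":0.0335,"dy":-0.0139,"dz":0.0169,"rx":0,"ry":0,"rz":0},
    {"dx":0.0335,"dy":-0.0139,"dz":0.0169,"rx":0,"ry":0,"rz":0},
    {"dx":0.0335,"dy":-0.0139,"dz":0.0169,"rx":0,"ry":0,"rz":0},
    {"dx":0.0335,"dy":-0.0139,"dz":0.0169,"rx":0,"ry":0,"rz":0},
    {"dx":0.0335,"dy":-0.0139,"dz":0.0169,"rx":0,"ry":0,"rz":0},
    {"dx":0,"dy":0,"dz":0,"rx":0,"ry":0,"rz":0}
  ]
}}

```text
t: 12.7
tcp_pos: [0.5915, -0.1521, 0.0944]
tool_rot: [0.958, -0.19, 0.209, 0.042]
force: [-6.0, -0.0, -3.9]
finger_gap: 0.296
gripper_force: 59.4
```

```bash
python3 tip.py
```

```text
t 12.7 tip mm [ 1.6  -0.11  2.66] F gauge [-6.65 -2.33 -1.18] gap 0.2955656103528832 T [ 0.23  1.32 -0.31]
```

Call:
{"fn": "move_arm", "kwargs": {
  "targets": [
    {"dx":-0.067,"dy":0.028,"dz":-0.034,"rx":0,"ry":0,"rz":0},
    {"dx":-0.067,"dy":0.028,"dz":-0.034,"rx":0,"ry":0,"rz":0},
    {"dx":-0.0306,"dy":-0.074,"dz":0,"rx":0,"ry":0,"rz":0},
    {"dx":0.0335,"dy":-0.0139,"dz":0.0169,"rx":0,"ry":0,"rz":0},
    {"dx":0.0335,"dy":-0.0139,"dz":0.0169,"rx":0,"ry":0,"rz":0},
    {"dx":0.0335,"dy":-0.0139,"dz":0.0169,"rx":0,"ry":0,"rz":0},
    {"dx":0.0335,"dy":-0.0139,"dz":0.0169,"rx":0,"ry":0,"rz":0},
    {"dx":0,"dy":0,"dz":0,"rx":0,"ry":0,"rz":0},
    {"dx":0,"dy":0,"dz":0,"rx":0,"ry":0,"rz":0},
    {"dx":0,"dy":0,"dz":0,"rx":0,"ry":0,"rz":0}
  ]
}}

```text
t: 13.95
tcp_pos: [0.5912, -0.1533, 0.0948]
tool_rot: [0.958, -0.189, 0.209, 0.042]
force: [-4.0, 5.7, -2.4]
finger_gap: 0.295
gripper_force: 59.8
```

```bash
python3 tip.py
```

```text
t 13.95 tip mm [ 1.98 -1.12  2.96] F gauge [-6.36  3.74  0.36] gap 0.2949791144958574 T [0.83 1.02 0.42]
```

It stopped at the mouth at both shifts, with side forces of opposite sign (−2.3 N and +3.7 N) and none at the centre. The web is too thick, so the bar is a reject and goes in the pan. I'll back out, level the bar and carry it over.

Call:
{"fn": "move_arm", "kwargs": {
  "targets": [
    {"dx":-0.335,"dy":0.139,"dz":-0.169,"rx":0,"ry":0,"rz":0},
    {"dx":-0.335,"dy":0.139,"dz":-0.169,"rx":0,"ry":0,"rz":0},
    {"dx":-0.335,"dy":0.139,"dz":-0.169,"rx":0,"ry":0,"rz":0},
    {"dx":-0.4,"dy":0.45,"dz":0.2,"rx":0.0456,"ry":0.11,"rz":0},
    {"dx":-0.4,"dy":0.45,"dz":0.2,"rx":0.0456,"ry":0.11,"rz":0},
    {"dx":-0.4,"dy":0.45,"dz":0.2,"rx":0.0456,"ry":0.11,"rz":0},
    {"dx":-0.4,"dy":0.45,"dz":0.2,"rx":0.0456,"ry":0.11,"rz":0},
    {"dx":-0.4,"dy":0.45,"dz":0.2,"rx":0.0456,"ry":0.11,"rz":0},
    {"dx":-0.4,"dy":0.45,"dz":0.2,"rx":0.0456,"ry":0.11,"rz":0},
    {"dx":-0.4,"dy":0.45,"dz":0.2,"rx":0.0456,"ry":0.11,"rz":0}
  ]
}}

```text
t: 15.2
tcp_pos: [0.5003, -0.0666, 0.1192]
tool_rot: [0.981, -0.195, 0.002, 0.0]
force: [0.3, 0.3, -1.7]
finger_gap: 0.293
gripper_force: 59.2
```

Call:
{"fn": "move_arm", "kwargs": {
  "targets": [
    {"dx":-0.3,"dy":0.3,"dz":-0.1,"rx":0,"ry":0,"rz":0},
    {"dx":-0.3,"dy":0.3,"dz":-0.1,"rx":0,"ry":0,"rz":0},
    {"dx":-0.3,"dy":0.3,"dz":-0.1,"rx":0,"ry":0,"rz":0},
    {"dx":-0.3,"dy":0.3,"dz":-0.1,"rx":0,"ry":0,"rz":0},
    {"dx":-0.3,"dy":0.3,"dz":-0.2,"rx":0,"ry":0,"rz":0},
    {"dx":-0.3,"dy":0.3,"dz":-0.2,"rx":0,"ry":0,"rz":0},
    {"dx":-0.3,"dy":0.3,"dz":-0.2,"rx":0,"ry":0,"rz":0},
    {"dx":0,"dy":0,"dz":-0.3,"rx":0,"ry":0,"rz":0},
    {"dx":0,"dy":0,"dz":-0.3,"rx":0,"ry":0,"rz":0},
    {"dx":0,"dy":0,"dz":0,"rx":0,"ry":0,"rz":0}
  ]
}}

```text
t: 16.45
tcp_pos: [0.4461, -0.0137, 0.0777]
tool_rot: [0.981, -0.194, -0.0, 0.0]
force: [-0.2, 0.3, -2.4]
finger_gap: 0.289
gripper_force: 59.3
```

Run:
```python
from station import cams,sensors
import cv2,numpy as np
a=cams.snapshot("top")[180:300,270:400,::-1];b=cams.snapshot("side")[170:300,220:340,::-1]
a=cv2.resize(a,(390,360),interpolation=cv2.INTER_CUBIC);b=cv2.resize(b,(390,422),interpolation=cv2.INTER_CUBIC)
cv2.imwrite("pics/pan.png",np.hstack([cv2.copyMakeBorder(a,0,62,0,0,cv2.BORDER_CONSTANT),b]))
```

```text
(no output)
```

View pics/pan.png

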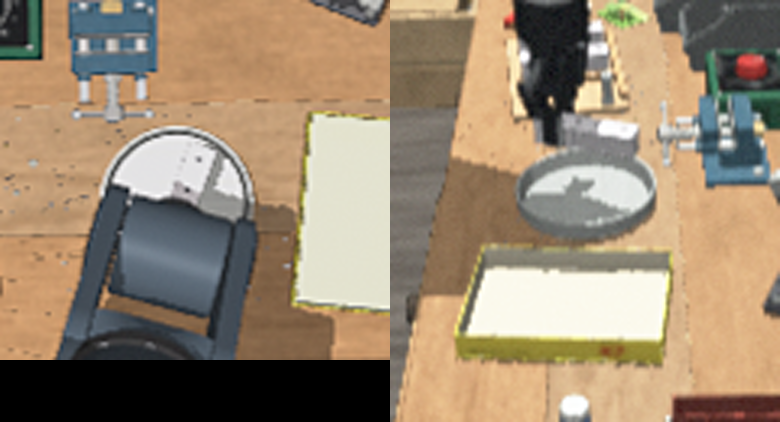

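The bar hangs level over the pan, with its tongue end at view (195,150) pointing away from the robot. I'll lower it, check, and release.

Call:
{"fn": "move_arm", "kwargs": {
  "targets": [
    {"dx":-0.12,"dy":0.14,"dz":-0.2,"rx":0,"ry":0,"rz":0},
    {"dx":0,"dy":0,"dz":-0.4,"rx":0,"ry":0,"rz":0},
    {"dx":0,"dy":0,"dz":-0.4,"rx":0,"ry":0,"rz":0},
    {"dx":0,"dy":0,"dz":-0.4,"rx":0,"ry":0,"rz":0},
    {"dx":0,"dy":0,"dz":-0.4,"rx":0,"ry":0,"rz":0},
    {"dx":0,"dy":0,"dz":-0.4,"rx":0,"ry":0,"rz":0},
    {"dx":0,"dy":0,"dz":-0.3,"rx":0,"ry":0,"rz":0},
    {"dx":0,"dy":0,"dz":-0.2,"rx":0,"ry":0,"rz":0},
    {"dx":0,"dy":0,"dz":-0.1,"rx":0,"ry":0,"rz":0},
    {"dx":0,"dy":0,"dz":0,"rx":0,"ry":0,"rz":0}
  ]
}}

```text
t: 17.8
tcp_pos: [0.443, -0.0099, 0.0083]
tool_rot: [0.981, -0.194, 0.0, 0.0]
force: [0.2, 0.1, -2.1]
finger_gap: 0.291
gripper_force: 59.3
```

Call:
{"fn": "move_arm", "kwargs": {
  "targets": [
    {"dx":0,"dy":0,"dz":-0.03,"rx":0,"ry":0,"rz":0},
    {"dx":0,"dy":0,"dz":-0.03,"rx":0,"ry":0,"rz":0},
    {"dx":0,"dy":0,"dz":0,"rx":0,"ry":0,"rz":0},
    {"dx":0,"dy":0,"dz":0,"rx":0,"ry":0,"rz":0},
    {"dx":0,"dy":0,"dz":0,"rx":0,"ry":0,"rz":0},
    {"dx":0,"dy":0,"dz":0,"rx":0,"ry":0,"rz":0},
    {"dx":0,"dy":0,"dz":0,"rx":0,"ry":0,"rz":0},
    {"dx":0,"dy":0,"dz":0,"rx":0,"ry":0,"rz":0},
    {"dx":0,"dy":0,"dz":0,"rx":0,"ry":0,"rz":0},
    {"dx":0,"dy":0,"dz":0,"rx":0,"ry":0,"rz":0}
  ]
}}

```text
t: 19.05
tcp_pos: [0.443, -0.0099, 0.0068]
tool_rot: [0.981, -0.194, 0.0, 0.0]
force: [0.1, -1.1, -2.0]
finger_gap: 0.295
gripper_force: 59.3
```

Call:
{"fn": "move_arm", "kwargs": {
  "targets": [
    {"dx":0,"dy":0,"dz":0,"rx":0,"ry":0,"rz":0},
    {"dx":0,"dy":0,"dz":0,"rx":0,"ry":0,"rz":0},
    {"dx":0,"dy":0,"dz":0,"rx":0,"ry":0,"rz":0},
    {"dx":0,"dy":0,"dz":0,"rx":0,"ry":0,"rz":0},
    {"dx":0,"dy":0,"dz":0,"rx":0,"ry":0,"rz":0},
    {"dx":0,"dy":0,"dz":0,"rx":0,"ry":0,"rz":0},
    {"dx":0,"dy":0,"dz":0.2,"rx":0,"ry":0,"rz":0},
    {"dx":0,"dy":0,"dz":0.4,"rx":0,"ry":0,"rz":0},
    {"dx":0,"dy":0,"dz":0.6,"rx":0,"ry":0,"rz":0},
    {"dx":0,"dy":0,"dz":0.8,"rx":0,"ry":0,"rz":0}
  ],
  "claw": 45
}}

```text
t: 20.3
tcp_pos: [0.4427, -0.0099, 0.0577]
tool_rot: [0.981, -0.194, -0.0, 0.0]
force: [-0.8, -0.4, -1.0]
finger_gap: 0.45
gripper_force: 0.0
```

Call:
{"fn": "move_arm", "kwargs": {
  "targets": [
    {"dx":0,"dy":0,"dz":1,"rx":0,"ry":0,"rz":0},
    {"dx":0,"dy":0,"dz":1,"rx":0,"ry":0,"rz":0},
    {"dx":0,"dy":0,"dz":1,"rx":0,"ry":0,"rz":0},
    {"dx":0,"dy":-0.8,"dz":0.5,"rx":0,"ry":0,"rz":0},
    {"dx":0,"dy":-0.8,"dz":0.3,"rx":0,"ry":0,"rz":0},
    {"dx":0,"dy":-0.8,"dz":0,"rx":0,"ry":0,"rz":0},
    {"dx":0,"dy":-0.8,"dz":0,"rx":0,"ry":0,"rz":0},
    {"dx":0,"dy":-0.8,"dz":0,"rx":0,"ry":0,"rz":0},
    {"dx":0,"dy":-0.8,"dz":0,"rx":0,"ry":0,"rz":0},
    {"dx":0,"dy":-0.8,"dz":0,"rx":0,"ry":0,"rz":0}
  ]
}}

```text
t: 21.55
tcp_pos: [0.4426, -0.1504, 0.1525]
tool_rot: [0.981, -0.194, 0.0, 0.0]
force: [0.7, 0.5, 0.4]
finger_gap: 0.446
gripper_force: 0.0
```

Run:
```python
from station import cams,sensors
import cv2,numpy as np
a=cams.snapshot("top")[180:300,195:360,::-1];b=cams.snapshot("side")[170:260,240:320,::-1]
a=cv2.resize(a,None,fx=2.7,fy=2.7,interpolation=cv2.INTER_CUBIC);b=cv2.resize(b,None,fx=4,fy=4,interpolation=cv2.INTER_CUBIC)
h=max(a.shape[0],b.shape[0]);p=lambda x:cv2.copyMakeBorder(x,0,h-x.shape[0],0,0,cv2.BORDER_CONSTANT)
cv2.imwrite("pics/end.png",np.hstack([p(a),p(b)]))
```

```text
(no output)
```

View pics/end.png

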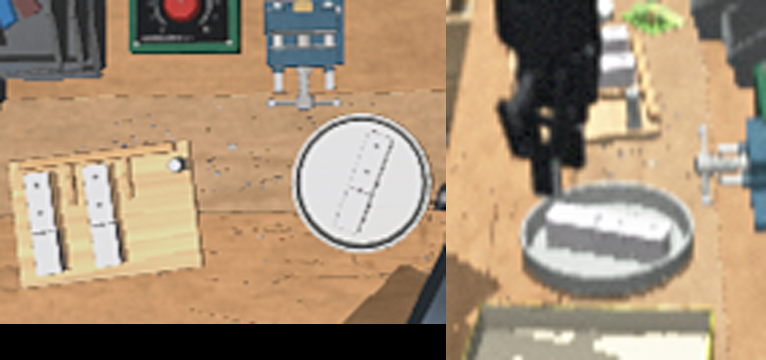

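The bar lies flat, centred in the pan: its centre is at view (364,183), the pan's at (363,182). The other two bars are still on the rack and the gripper is clear.

```bash
python3 -c "
from station import order
print(order.sign_off())"
```

```text
the job is handed in; nothing more can be done
None
```

The next-up bar stopped at the gauge mouth (too thick), so I laid it flat in the middle of the round pan as a reject and handed the job in; sign-off returned no verdict.

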